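# Set two baking tools on the photo stage

## Robot

A 6-joint arm with a two-finger parallel gripper is mounted at the origin on the work surface. World frame = base frame: x ahead of the robot, y to its left, z up, the work surface at z = 0. Lengths are in mm, angles in degrees, forces in N, time in s.
With the tool pointing down it reaches from about 300 to 850 mm from the base axis. Payload 4.2 kg.
Tool frame: the origin (TCP) lies midway between the tips of the shut fingers; the grasp point (between the pads) lies 19 mm behind it (env.grasp_offset is the distance from the TCP to the grasp point, in mm); z points along the fingers, y is the line along which they close (so a half turn about z gives the same grasp; the last joint's range is limited). The gripper opens to 91 mm and grips with 3 to 60 N. Pads are 32 mm wide; open, the fingers measure 118 mm over their backs; the gripper's body (76 mm by 178 mm) begins 60 mm behind the grasp point.
Start: joints at [67.151, 18.312, 89.639, -0, 72.044, -1.146], TCP at [212.642, 534.253, 213.976] pointing down, gripper open.
Joint ranges: [-177.97, 177.97], [-48.28, 115.42], [12.27, 149.76], [-77.06, 257.06], [2.81, 150.46], [-146.56, 146.56]. Speed limits (degrees/s): [147.25, 147.25, 180, 180, 180, 180].

## Interface

Orientations are given as [roll, pitch, yaw] about the fixed x, y, z axes, in that order (R = Rz(yaw) Ry(pitch) Rx(roll)).
In Python, from workcell import env, optics gives the robot as it stands. The module is installed in compiled form; this text tells all that it offers.
- The arm moves only by the tool send_rows, never from a script. Its argument "targets" is a list that holds one entry, the list of rows, each a list of 7 numbers: the turn, a rotation vector about the world's x, y, z scaled (see below), then the shift along the world's x, y, z scaled (see below), then the closure, from -1 (fully open) to 1 (shut). In form: [[[rx, ry, rz, x, y, z, gripper], ...]]. A call has 1 to 12 rows; each row shifts and turns the commanded pose from where the row before left it; what a row does not reach is not made up. The controller multiplies each number of a shift by 0.2 m and each number of a turn by pi/2 rad. A row lasts 1/10 s, in which the tool goes at most 50 mm and 8.59 degrees, less where a joint would pass 70% of its speed; a pose out of reach is approached as far as the arm can. A call with a number of a shift or a turn outside -1 to 1 is refused whole. A call with a gripper value outside its range is refused whole. The fingers move at their own pace and stop on an object; "grip_force" is the grip in N (left out, the last holds). Time passes only in rows, so rows that do not move let the fingers close. It gives the time, the measured TCP pose, the force, the opening and the grip force at its end, in the units of the state.
- env.state(): the state, without advancing time (a new reading comes with each control period).
- optics.grab_frame(name): name is "scene" or "top" or "wrist"; returns (picture, depth): 384x512x3 uint8, red, green, blue; 384x512 float32, mm along the optical axis (not along the pixel's ray), 0 where there is no reading.
- optics.camera_info(name): a dict with "camera_matrix" (3x3 intrinsics, pixels), "R" (3x3) and "t" (3): a world point X has camera coordinates R X + t; the wrist camera has in their place "mount" (4x4, takes a point from camera to tool coordinates, whose origin is the TCP and whose axes are the flange's). Camera axes: x right, y down, z forward; pixel columns grow to the right and rows downward; lengths in mm; the calibration is good to about 2 mm. A picture is of the moment at which its call begins: read the wrist's pose just before it. camera_info takes no time and is no camera call.
- env.job_done(): hands the job in; it is judged then, once.
Trained networks look in the newest picture that a camera, given by its name, has taken for a name from the list of things; names that differ only in an ending like _2 or _b are one class to them, and where a whole thing is asked for, a point or a joint stands for the part that bears it (a point fixed in the world has none). Each returns a list of dicts, best first, with "conf" (0 to 1); they miss things now and then, are a little off and sometimes report something else, mostly with a low value. They report only what shows in the picture. A call takes as long as a camera call.
- optics.silhouettes(camera, name): "mask" (384x512 bool, what is visible of it) and "at" ([column, row] in pixels, amid what is visible of it).
- optics.place_of(camera, name): "at" ([column, row] in pixels: a listed point, or the origin of a listed thing).
The state is a dict: "time_s": time; "qpos": joint angles; "qvel": joint speeds; "effort": joint torques, N m; "ee_pos": TCP position; "ee_rot": TCP orientation; "force": force on the tool from outside, world axes, zero at the start; "torque": the same for the moment, N m; "gripper_width": finger opening in mm; "gripper_force": force on a finger pad.
Only numpy, scipy, OpenCV 4.12 (cv2) and the standard library are available. Lean on these libraries where they do the work, as an engineer would, in place of code of your own. Each camera call takes 0.05 s, during which the arm holds its last target. There are 200 camera calls.

## Task

Get the little photo stage ready for its picture: first set the dark wooden cookie stamp in the bay next to the lamp post, then the large star tip in the other bay. Each must be centred in its bay, both between the stops and front to back, standing upright as it does now, the stamp with its long sides parallel to the stops. Set them down gently rather than dropping them, keep off the lamp, and leave the other things where they are.

Things in the scene. Friction and masses are not known exactly. Their poses are not given: they have to be found in the camera images.
- stage: Fixed photo stage: white plate 100 mm (x) by 190 mm (y), top 14 mm above the counter, on a board 115 x 205 mm. Origin: under its centre at counter height; x to its rear (roughly the robot's right, -y), y towards the lamp post. Three stops along x at y = -90, 0, +90 mm, each 86 mm long, 6 mm wide, 6 mm high, bound two bays 84 mm wide, open in front and behind.
- lamp: Lamp fixed to the stage; same origin and axes. Post 16 mm thick at x = +20, y = +142 mm, up to 210 mm. From it a bar lamp overhangs both bays, x = +8 to +32, y = -98 to +152, 171 to 194 mm above the counter. It leaves no room for an upright gripper over the bays; a tool tilted some 35 degrees, fingers pointing rearward (+x) and down, fits in from the front (-x).
- bay_post (a point): Centre of the bay next to the lamp post, on the plate's top (14 mm above the counter); axes as the stage's. A thing to be set upright here with a tilted tool must be grasped at that same tilt.
- bay_free (a point): Centre of the other bay (away from the post), on the plate's top; axes as the stage's.
- stamp: Dark wooden cookie stamp block, loose, on the counter, 56 mm (its x) by 34 mm (its y) by 34 mm high, about 50 g. Origin: centre of its underside. z up. Its x starts at a yaw of -1.5 to -0.7 rad; either way round is the same.
- star_tip: Large stainless star piping tip standing on its wide end, loose, about 60 g: upright cylinder 34 mm in diameter and 32 mm high, above it a cone that narrows from 29 to 15 mm, toothed top at 66 mm. Origin: centre of its underside, z up. Turning about z makes no difference.
- plain_tip: Small smooth steel piping tip, 22 mm in diameter at its foot, 34 mm high; loose, not needed. Origin: centre of its underside.
- cutter: Round steel cookie cutter ring, 60 mm across, 25 mm high; loose, not needed. Origin: centre of its underside.
- brush: Pink silicone brush lying flat, about 200 mm long, 14 mm high; head to its +x; loose, not needed. Origin: beneath its middle, 106 mm from the handle's end.
- bottle: Empty white squeeze bottle, 54 mm in diameter, 185 mm high; loose, not needed. Origin: centre of its underside.
- cookie_jar: Ceramic cookie jar with clipped-on stoneware lid, 148 mm in diameter, 198 mm high, heavy; not needed. Origin: centre of its underside.

How it is judged:
By the outcome, as a careful person would: the job done as asked, in the order asked, and still so for the second after the job is handed in, with the robot touching nothing.
It also fails if it takes over 58 s, if anything falls off the work surface, if the arm or the gripper's body presses on something with over 40 N, if the wrist force passes 120 N, or if a joint passes its speed limit or range.

## Working session

There is one attempt and no reset: what is moved stays moved. The work goes in short steps, Python scripts to look and compute and a tool call to move; the robot and the scene stay as the last step left them, time stands still between calls to the robot, and variables do not carry over. Pictures are saved under pics/ and viewed, at most 10 in all, crops included, and the job is handed in when it is done.

Besides the shell and the picture viewer there is one more tool, called after "Request:" as name([rows], argument=value, ...), one row to a line, values as JSON. send_rows: Moves the arm, as the interface text tells. Its arguments: {"type":"object","properties":{"targets":{"type":"array"},"grip_force":{"type":"number"}},"required":["targets"]}

```bash
mkdir -p pics
cat > h.py <<'E'
import numpy as np, cv2
from scipy.spatial.transform import Rotation as Ro
from workcell import env, optics
def cam(n):
    i=optics.camera_info(n); K=np.array(i["camera_matrix"])
    if "R" in i: return K,np.array(i["R"]),np.array(i["t"])
    s=env.state(); M=np.array(i["mount"]); T=np.eye(4)
    T[:3,:3]=Ro.from_euler('xyz',s["ee_rot"],degrees=True).as_matrix(); T[:3,3]=s["ee_pos"]
    W=np.linalg.inv(T@M); return K,W[:3,:3],W[:3,3]
def back(c,px,d):
    K,R,t=c; px=np.atleast_2d(px); d=np.atleast_1d(d)
    return ((np.linalg.inv(K)@np.c_[px,np.ones(len(px))].T)*d).T@R - R.T@t
def plane(c,px,z):
    K,R,t=c; o=-R.T@t; v=R.T@np.linalg.inv(K)@np.r_[px,1]; return o+v*(z-o[2])/v[2]
def cloud(c,mask,depth):
    r,q=np.nonzero(mask&(depth>0)); return back(c,np.c_[q,r],depth[r,q])
E
python3 - <<'E'
from h import *
s=env.state(); print({k:np.round(v,2) for k,v in s.items()}, env.grasp_offset)
ims=[]
for n in ("scene","top"):
    c=cam(n); im,d=optics.grab_frame(n); ims.append(im)
    for o in ("stage","lamp","bay_post","bay_free","stamp","star_tip","plain_tip","cutter","brush","bottle","cookie_jar"):
        p=optics.place_of(n,o)[:1]; m=[] if o.startswith("bay_") else optics.silhouettes(n,o)[:1]
        out=[n,o]
        if p: out+=["pl",round(p[0]["conf"],2),np.round(p[0]["at"]),np.round(plane(c,p[0]["at"],14 if 'bay' in o else 0))]
        if m:
            P=cloud(c,m[0]["mask"],d)
            out+=["sil",round(m[0]["conf"],2),np.round(m[0]["at"]),np.round(np.percentile(P,[3,97],axis=0)).tolist() if len(P) else None]
        print(*out)
for n,im in zip(("scene","top"),ims): cv2.imwrite(f"pics/{n}0.png",cv2.resize(im[:,:,::-1],(800,600)))
E
```

```text
{'time_s': np.float64(0.0), 'qpos': array([67.15, 18.35, 89.71, -0.  , 72.04, -1.14]), 'qvel': array([ 0.06, -0.03, -0.02,  0.01,  0.02,  0.07]), 'effort': array([ -0.  , -41.25, -23.2 ,   0.07,   0.05,  -0.  ]), 'ee_pos': array([212.46, 533.76, 213.11]), 'ee_rot': array([-179.9,    0. ,  158.3]), 'force': array([0.32, 0.19, 0.37]), 'torque': array([-0.02, -0.  ,  0.03]), 'gripper_force': np.float64(0.0), 'gripper_width': np.float64(91.38)} 18.8
scene stage pl 0.59 [200. 196.] [ 540. -250.    0.] sil 0.59 [182. 190.] [[483.0, -385.0, 2.0], [629.0, -159.0, 194.0]]
scene lamp sil 0.57 [160. 129.] [[496.0, -384.0, 40.0], [608.0, -178.0, 204.0]]
scene bay_post pl 0.61 [184. 199.] [ 580. -278.   14.]
scene bay_free pl 0.59 [217. 188.] [ 522. -209.   14.]
scene stamp pl 0.78 [324. 211.] [553.  63.   0.] sil 0.92 [325. 204.] [[536.0, 33.0, 0.0], [580.0, 90.0, 36.0]]
scene star_tip pl 0.88 [414. 215.] [538. 273.   0.] sil 0.83 [417. 208.] [[535.0, 261.0, 2.0], [559.0, 291.0, 62.0]]
scene plain_tip pl 0.5 [185. 198.] [ 556. -285.    0.] sil 0.42 [347. 254.] [[704.0, 114.0, -1.0], [722.0, 134.
[... 815 characters left out ...]
72.   0.] sil 0.75 [195. 198.] [[531.0, 32.0, -3.0], [572.0, 92.0, 36.0]]
top star_tip pl 0.69 [120. 210.] [533. 269.   0.] sil 0.75 [117. 210.] [[523.0, 260.0, -1.0], [554.0, 283.0, 63.0]]
top plain_tip pl 0.54 [177. 144.] [710. 119.   0.]
top cutter pl 0.66 [125. 157.] [678. 259.   0.] sil 0.49 [130. 150.] [[655.0, 229.0, -3.0], [712.0, 286.0, 26.0]]
top brush pl 0.89 [188. 276.] [357.  88.   0.] sil 0.6 [186. 291.] [[276.0, 56.0, 4.0], [445.0, 130.0, 14.0]]
top bottle pl 0.74 [192. 106.] [819.  81.   0.] sil 0.68 [190.  99.] [[790.0, 39.0, -0.0], [832.0, 88.0, 169.0]]
top cookie_jar pl 0.86 [384. 156.] [ 670. -445.    0.] sil 0.62 [398. 144.] [[612.0, -509.0, 0.0], [741.0, -371.0, 195.0]]
```

View pics/scene0.png

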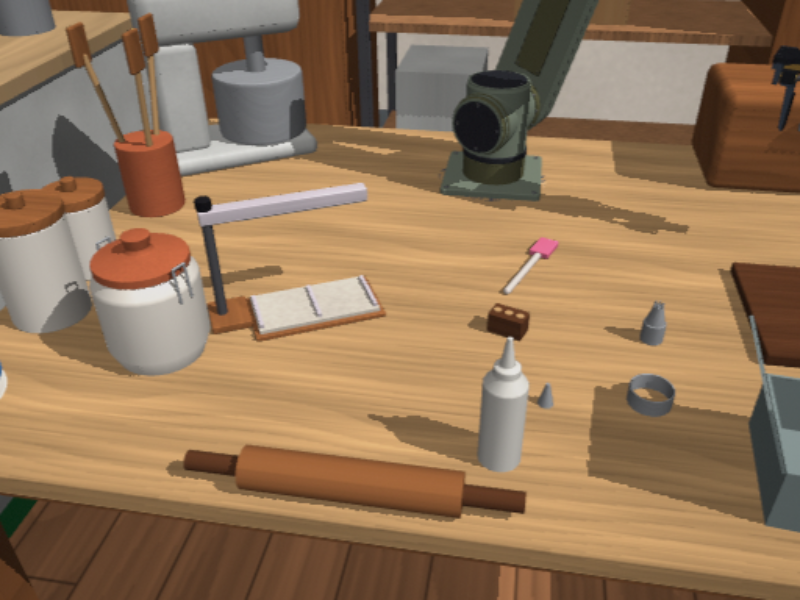

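View pics/top0.png

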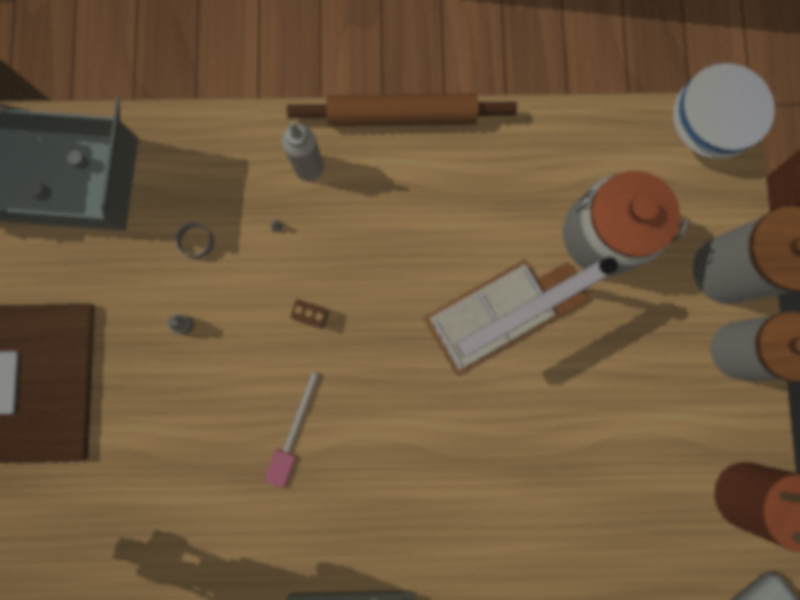

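The scene view shows the stage at about (310,305), with the lamp post on its left at (215,260). The stamp is at (508,320), the star tip at (653,325) and the jar at (150,300). The top view agrees, and the stage's long side tilts about 30° with the post at its upper right. I'll move the wrist camera nearer for a closer look at the stamp and star tip.

Request:
send_rows([
  [[0, 0, -0.05, 0.13, -0.17, 0.05, -1], [0, 0, -0.05, 0.13, -0.17, 0.05, -1], [0, 0, -0.05, 0.13, -0.17, 0.05, -1], [0, 0, -0.05, 0.13, -0.17, 0.05, -1], [0, 0, -0.05, 0.13, -0.17, 0.05, -1], [0, 0, -0.05, 0.13, -0.17, 0.05, -1], [0, 0, -0.05, 0.13, -0.17, 0.05, -1], [0, 0, -0.05, 0.13, -0.17, 0.05, -1], [0, 0, -0.05, 0.13, -0.17, 0.05, -1], [0, 0, -0.05, 0.13, -0.17, 0.05, -1], [0, 0, 0, 0, 0, 0, -1], [0, 0, 0, 0, 0, 0, -1]],
])

```text
time_s: 3.3
ee_pos: [472.8, 193.8, 313.9]
ee_rot: [-180.0, -0.0, 113.2]
force: [0.0, 0.6, 0.9]
gripper_width: 91.5
gripper_force: 0.0
```

```bash
cat >> h.py <<'E'
def look(n,names):
    c=cam(n); im,d=optics.grab_frame(n); out={}
    for o in names:
        m=optics.silhouettes(n,o)[:1]; p=optics.place_of(n,o)[:1]
        out[o]=(m[0] if m else None, p[0] if p else None)
    return c,im,d,out
E
python3 - <<'E'
from h import *
print(np.round(optics.camera_info("wrist")["mount"],2).tolist(), np.round(cam("wrist")[0]).tolist())
c,im,d,o=look("wrist",["stamp","star_tip"])
cv2.imwrite("pics/w1.png",im[:,:,::-1])
s=env.state(); print(s["time_s"],np.round(s["ee_pos"]),np.round(s["ee_rot"],1))
for k,(m,p) in o.items():
    if p: print(k,"place",round(p["conf"],2),np.round(p["at"]),np.round(plane(c,p["at"],0),1))
    if m:
        P=cloud(c,m["mask"],d); top=np.percentile(P[:,2],95)
        T=P[P[:,2]>top-5]; r=cv2.minAreaRect(T[:,:2].astype(np.float32))
        print(k,"sil",round(m["conf"],2),np.round(m["at"]),"top",round(top,1),"rect",r,"n",len(T))
        if k=="star_tip":
            for lo,hi in((3,31),(58,70)):
                Q=P[(P[:,2]>lo)&(P[:,2]<hi)]; print(lo,len(Q),cv2.minEnclosingCircle(Q[:,:2].astype(np.float32)))
E
```

```text
[[-0.0, -0.97, -0.25, 71.74], [1.0, -0.0, -0.0, -0.93], [0.0, -0.25, 0.97, -170.25], [0.0, 0.0, 0.0, 1.0]] [[342.0, 0.0, 253.0], [0.0, 342.0, 194.0], [0.0, 0.0, 1.0]]
3.55 [472. 195. 314.] [-180.    -0.   113.4]
stamp place 0.74 [270. 258.] [555.9  59.2   0. ]
stamp sil 0.69 [273. 254.] top 34.5 rect ((551.1963500976562, 83.90412902832031), (41.558815002441406, 20.953163146972656), 23.956832885742188) n 254
star_tip place 0.61 [321. 120.] [537.1 277.5   0. ]
star_tip sil 0.64 [324. 122.] top 63.8 rect ((539.0973510742188, 277.333984375), (14.796852111816406, 14.211153984069824), 87.06548309326172) n 122
3 123 ((538.998291015625, 277.5451965332031), 16.568645477294922)
58 134 ((539.559326171875, 277.6322937011719), 7.886977672576904)
```

View pics/w1.png

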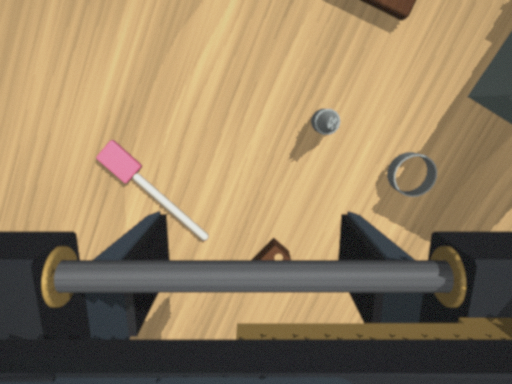

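The wrist view shows the star tip at (324,122), clear of everything. The stamp at (272,252) is mostly hidden behind the gripper. I'll shift so the stamp is fully in view.

Request:
send_rows([
  [[0, 0, 0, 0.11, -0.19, 0, -1], [0, 0, 0, 0.11, -0.19, 0, -1], [0, 0, 0, 0.11, -0.19, 0, -1], [0, 0, 0, 0.11, -0.19, 0, -1], [0, 0, 0, 0.11, -0.19, 0, -1], [0, 0, 0, 0.11, -0.19, 0, -1], [0, 0, 0, 0, 0, 0, -1], [0, 0, 0, 0, 0, 0, -1]],
])

```text
time_s: 4.35
ee_pos: [604.6, -33.4, 313.2]
ee_rot: [-179.9, -0.1, 113.3]
force: [0.2, 0.1, 0.8]
gripper_width: 91.2
gripper_force: 0.0
```

Run:
```python
from h import *
s=env.state(); print(s["time_s"],np.round(s["ee_pos"]),np.round(s["ee_rot"],1),np.round(s["qpos"]))
c,im,d,o=look("wrist",["stamp"])
m,p=o["stamp"]; K,R,t=c
P=cloud(c,m["mask"],d); top=np.percentile(P[:,2],90); T=P[abs(P[:,2]-top)<3]
r=cv2.minAreaRect(T[:,:2].astype(np.float32))
print(m["conf"],p["conf"],plane(c,p["at"],0),"top",top,"zmin",np.percentile(P[:,2],3),r)
# second way: fit box by mask IoU
from scipy.optimize import minimize
def f(v):
    x,y,a=v; a=np.radians(a); u=np.array([np.cos(a),np.sin(a)]); w=np.array([-u[1],u[0]])
    V=np.array([[*(np.r_[x,y]+i*28*u+j*17*w),z] for i in(-1,1) for j in(-1,1) for z in(0,34)])
    q=(K@(R@V.T+t[:,None])).T; q=q[:,:2]/q[:,2:]
    M=np.zeros(m["mask"].shape,np.uint8); h=cv2.convexHull((q*16).round().astype(np.int32))
    cv2.fillConvexPoly(M,h,1,8,4); M=M>0; return -(M&m["mask"]).sum()/(M|m["mask"]).sum()
best=min((minimize(f,[*r[0],a],method="Nelder-Mead",options=dict(initial_simplex=np.array([[*r[0],a],[r[0][0]+4,r[0][1],a],[r[0][0],r[0][1]+4,a],[*r[0],a+8]]))) for a in (r[2],r[2]-90)),key=lambda q:q.fun)
print(best.x,best.fun)
cv2.imwrite("pics/w2.png",im[:,:,::-1])
```

```text
4.35 [605. -33. 313.] [-1.799e+02 -1.000e-01  1.133e+02] [ -4.  19.  75.   0.  86. -28.]
0.97 0.64 [552.16705143  61.06052596   0.        ] top 34.705833557494024 zmin 23.92840683181877 ((553.3048095703125, 62.13813400268555), (55.7133674621582, 33.9011344909668), 70.8310317993164)
[553.0696652   61.58598156  70.82450175] -0.9506889050036258
```

View pics/w2.png

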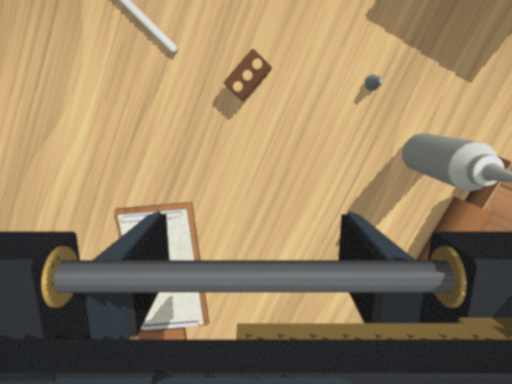

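The wrist view shows the stamp whole, with its long axis up-right through (235,90) and (262,62), which is world heading 70.8°/−109°. The stage is at lower left, with its board corner at (190,203) and its edge running to (207,320). That puts the stage's y at about −59.5° and its x at about −149.5°. I'll go to a tilted pose in front of the stage to measure it and test reach.

Request:
send_rows([
  [[0, 0, -0.092, 0.015, -0.083, -0.063, -1], [0, 0, -0.092, 0.015, -0.083, -0.063, -1], [0, 0, -0.092, 0.015, -0.083, -0.063, -1], [0, 0, -0.092, 0.015, -0.083, -0.063, -1], [0, 0, -0.092, 0.015, -0.083, -0.063, -1], [0, 0, -0.092, 0.015, -0.083, -0.063, -1], [0, 0, -0.092, 0.015, -0.083, -0.063, -1], [0, 0, -0.092, 0.015, -0.083, -0.063, -1], [0, 0, -0.092, 0.015, -0.083, -0.063, -1], [0, 0, -0.092, 0.015, -0.083, -0.063, -1], [0, 0, 0, 0, 0, 0, -1]],
])

```text
time_s: 5.6
ee_pos: [633.8, -199.6, 186.3]
ee_rot: [-179.9, 0.1, 30.5]
force: [-0.6, -0.5, -0.8]
gripper_width: 91.5
gripper_force: 0.0
```

Request:
send_rows([
  [[-0.0395, 0.067, 0, 0, 0, 0, -1], [-0.0395, 0.067, 0, 0, 0, 0, -1], [-0.0395, 0.067, 0, 0, 0, 0, -1], [-0.0395, 0.067, 0, 0, 0, 0, -1], [-0.0395, 0.067, 0, 0, 0, 0, -1], [0, 0, 0, 0, 0, 0, -1], [0, 0, 0, 0, 0, 0, -1]],
])

```text
time_s: 6.3
ee_pos: [635.0, -198.1, 187.9]
ee_rot: [-179.9, 34.9, 30.7]
force: [-0.3, -0.5, 1.0]
gripper_width: 91.1
gripper_force: 0.0
```

Run:
```python
from h import *
s=env.state(); print(s["time_s"],np.round(s["ee_pos"]),np.round(s["ee_rot"],1),np.round(s["qpos"]))
print(np.round(Ro.from_euler('xyz',s["ee_rot"],degrees=True).as_matrix(),3).tolist())
c=cam("wrist"); im,d=optics.grab_frame("wrist")
cv2.imwrite("pics/w3.png",im[:,:,::-1]); np.savez("w3.npz",im=im,d=d,K=c[0],R=c[1],t=c[2])
for n in("bay_post","bay_free","stage"):
    for p in optics.place_of("wrist",n)[:1]: print(n,p["conf"],p["at"],np.round(plane(c,p["at"],0 if n=="stage" else 14),1))
```

```text
6.3 [ 635. -198.  188.] [-179.9   34.9   30.7] [ -8.  43.  59. -22. 106.  51.]
[[0.705, 0.511, -0.493], [0.419, -0.86, -0.291], [-0.572, -0.001, -0.82]]
bay_post 0.67 [288.2, 158.8] [ 563.5 -283.9   14. ]
bay_free 0.64 [206.6, 155.0] [ 522.8 -204.6   14. ]
stage 0.74 [250.2, 148.9] [ 543.7 -247.1    0. ]
```

View pics/w3.png

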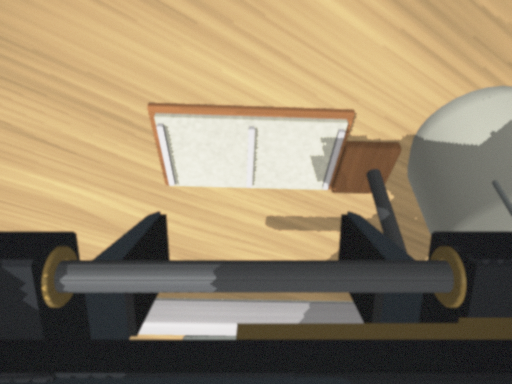

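The view shows the whole stage: plate corners near (155,115), (348,118), (330,188) and (168,185), with the stops at x≈165, 252 and 338. The post is at (375,178) and the jar at (470,150). The tilted reach works.

Run:
```python
from h import *
z=np.load("w3.npz"); im,d=z["im"],z["d"]; c=(z["K"],z["R"],z["t"])
hsv=cv2.cvtColor(im,cv2.COLOR_RGB2HSV)
m=np.zeros(d.shape,np.uint8); m[105:195,145:360]=1
w=((hsv[...,1]<70)&(hsv[...,2]>110)&(m>0)).astype(np.uint8)
n,l,st,ce=cv2.connectedComponentsWithStats(w); w=l==1+np.argmax(st[1:,4])
P=cloud(c,w,d); print(len(P),"plate z",np.percentile(P[:,2],[5,25,50,75,95,99]).round(1))
r=cv2.minAreaRect(P[(P[:,2]<18),:2].astype(np.float32)); print("plate rect",r)
# colour-contour rectangle projected to plane z=14
cn=max(cv2.findContours(w.astype(np.uint8),0,1)[0],key=cv2.contourArea)[:,0]
print("by outline",cv2.minAreaRect(np.array([plane(c,p,14)[:2] for p in cn],np.float32)))
a=np.radians(-149.3); u=np.array([np.cos(a),np.sin(a)]); v=np.array([-u[1],u[0]])
S=P[P[:,2]>17.5]; q=S[:,:2]@v; x=S[:,:2]@u
o=np.array([545.,-248]); q-=o@v; x-=o@u
for cc in(-90,0,90):
    k=abs(q-cc)<10; 
    if k.sum()>5: print(cc,k.sum(),"y",np.percentile(q[k],[3,50,97]).round(1),"x",np.percentile(x[k],[3,97]).round(1),"slope deg",np.degrees(np.polyfit(x[k],q[k],1)[0]).round(2),"z",np.median(S[k,2]).round(1))
```

```text
12759 plate z [11.8 13.4 13.9 14.3 19.6 20.5]
plate rect ((536.5650024414062, -249.9778594970703), (119.17037963867188, 198.7525634765625), 28.496614456176758)
by outline ((545.8001098632812, -245.72610473632812), (105.88409423828125, 191.66944885253906), 28.51177215576172)
-90 384 y [-95.  -91.1 -87.5] x [-45.8  36.2] slope deg -2.12 z 19.8
0 334 y [-5.1 -1.5  1.8] x [-42.3  39.6] slope deg -2.17 z 19.8
90 368 y [84.3 88.1 91.9] x [-38.3  43.7] slope deg -2.26 z 19.7
```

Request:
send_rows([
  [[0, 0, 0.0557, -0.0415, 0.19, -0.059, -1], [0, 0, 0.0557, -0.0415, 0.19, -0.059, -1], [0, 0, 0.0557, -0.0415, 0.19, -0.059, -1], [0, 0, 0.0557, -0.0415, 0.19, -0.059, -1], [0, 0, 0.0557, -0.0415, 0.19, -0.059, -1], [0, 0, 0.0557, -0.0415, 0.19, -0.059, -1], [0, 0, 0.0557, -0.0415, 0.19, -0.059, -1], [0, 0, 0.0557, -0.0415, 0.19, -0.059, -1], [0, 0, 0, 0, 0, 0, -1], [0, 0, 0, 0, 0, 0, -1]],
])

```text
time_s: 7.5
ee_pos: [568.1, 104.5, 94.7]
ee_rot: [179.9, 35.0, 70.6]
force: [0.2, -0.7, 0.7]
gripper_width: 91.2
gripper_force: 0.0
```

```bash
cat >> h.py <<'E'
def togo(xyz,head,tilt=35,lift=28,back_=0):
    """moves (units) to bring grasp point to xyz+lift, tool heading/tilt, backed off by back_"""
    s=env.state(); R=Ro.from_euler('xyz',s["ee_rot"],degrees=True)
    G=Ro.from_euler('xyz',[180,tilt,head],degrees=True); z=G.as_matrix()[:,2]
    tgt=np.r_[xyz[:2],xyz[2]+lift]+z*(env.grasp_offset-back_)
    dp=tgt-s["ee_pos"]; dr=(G*R.inv()).as_rotvec()
    print("t",s["time_s"],"pos",np.round(s["ee_pos"],1),"rot",np.round(s["ee_rot"],1),"target",tgt.round(1),"shift mm",dp.round(1),"units",(dp/200).round(4),"turn deg",np.degrees(dr).round(1),"units",(dr/(np.pi/2)).round(4),"q",np.round(s["qpos"]),"w",s["gripper_width"].round(1),"f",np.round(s["force"],1),"gf",s["gripper_force"].round(1))
E
python3 - <<'E'
from h import *
togo([553.2,61.9,0],70.8)
c,im,d,o=look("wrist",["stamp"]); m,p=o["stamp"]
if m:
    P=cloud(c,m["mask"],d); T=P[(P[:,2]>31)&(P[:,2]<38)]
    print(m["conf"],len(P),np.median(T[:,2]),cv2.minAreaRect(T[:,:2].astype(np.float32)))
cv2.imwrite("pics/w4.png",im[:,:,::-1])
E
```

```text
Traceback (most recent call last):
  File "h.py", line 29, in togo
    print("t",s["time_s"],"pos",np.round(s["ee_pos"],1),"rot",np.round(s["ee_rot"],1),"target",tgt.round(1),"shift mm",dp.round(1),"units",(dp/200).round(4),"turn deg",np.degrees(dr).round(1),"units",(dr/(np.pi/2)).round(4),"q",np.round(s["qpos"]),"w",s["gripper_width"].round(1),"f",np.round(s["force"],1),"gf",s["gripper_force"].round(1))
                                                                                                                                                                                                                                                            ^^^^^^^^^^^^^^^^^^^^^^^^
AttributeError: 'float' object has no attribute 'round'
```

```bash
sed -i 's/s\["gripper_width"\].round(1)/s["gripper_width"]/; s/s\["gripper_force"\].round(1)/s["gripper_force"]/' h.py
python3 - <<'E'
from h import *
togo([553.2,61.9,0],70.8)
c,im,d,o=look("wrist",["stamp"]); m,p=o["stamp"]
if m:
    P=cloud(c,m["mask"],d); T=P[(P[:,2]>31)&(P[:,2]<38)]
    print(m["conf"],len(P),np.median(T[:,2]),cv2.minAreaRect(T[:,:2].astype(np.float32)))
E
```

```text
t 7.5 pos [568.1 104.5  94.7] rot [179.9  35.   70.6] target [549.7  51.7  12.6] shift mm [-18.4 -52.8 -82.1] units [-0.0922 -0.2638 -0.4107] turn deg [-0.   0.1  0.1] units [-0.0002  0.0011  0.0014] q [ 23.  37.  86. -25.  84.  51.] w 91.17301393140573 f [ 0.2 -0.7  0.7] gf 0.0
0.89 3643 33.61654372853447 ((553.6893920898438, 63.37148666381836), (56.27158737182617, 33.886112213134766), 70.70514678955078)
```

Request:
send_rows([
  [[0, 0, 0, -0.018, -0.052, -0.082, -1], [0, 0, 0, -0.018, -0.052, -0.082, -1], [0, 0, 0, -0.018, -0.052, -0.082, -1], [0, 0, 0, -0.018, -0.052, -0.082, -1], [0, 0, 0, -0.018, -0.052, -0.082, -1], [0, 0, 0, 0, 0, 0, -1], [0, 0, 0, 0, 0, 0, -1]],
], grip_force=20)

```text
time_s: 8.35
ee_pos: [550.8, 51.3, 12.1]
ee_rot: [179.9, 35.0, 70.4]
force: [0.1, -0.1, -0.6]
gripper_width: 91.3
gripper_force: 0.0
```

```bash
python3 -c "
from h import *
togo([553.5,63,0],70.8)"
```

```text
t 8.35 pos [550.8  51.3  12.1] rot [179.9  35.   70.4] target [550.   52.8  12.6] shift mm [-0.8  1.5  0.5] units [-0.0041  0.0074  0.0024] turn deg [-0.   0.1  0.3] units [-0.0002  0.0006  0.0037] q [ 20.  40.  95. -28.  72.  54.] w 91.25046730008344 f [ 0.1 -0.1 -0.6] gf 0.0
```

Request:
send_rows([
  [[0, 0, 0.003, 0, 0.005, 0.002, 1], [0, 0, 0, 0, 0, 0, 1], [0, 0, 0, 0, 0, 0, 1], [0, 0, 0, 0, 0, 0, 1], [0, 0, 0, 0, 0, 0, 1], [0, 0, 0, 0, 0, 0, 1], [0, 0, 0, 0, 0, 0, 1], [0, 0, 0, 0, 0, 0, 1], [0, 0, 0, 0, 0, 0, 1], [0, 0, 0, 0, 0, 0, 1]],
], grip_force=20)

```text
time_s: 9.35
ee_pos: [550.3, 53.3, 12.0]
ee_rot: [180.0, 35.0, 70.9]
force: [-0.3, -0.1, 0.2]
gripper_width: 33.7
gripper_force: 20.0
```

Request:
send_rows([
  [[0, 0, 0, 0, 0, 0.1, 1], [0, 0, 0, 0, 0, 0.2, 1], [0, 0, -0.0523, 0.0407, -0.171, 0.0342, 1], [0, 0, -0.0523, 0.0407, -0.171, 0.0342, 1], [0, 0, -0.0523, 0.0407, -0.171, 0.0342, 1], [0, 0, -0.0523, 0.0407, -0.171, 0.0342, 1], [0, 0, -0.0523, 0.0407, -0.171, 0.0342, 1], [0, 0, -0.0523, 0.0407, -0.171, 0.0342, 1], [0, 0, -0.0523, 0.0407, -0.171, 0.0342, 1], [0, 0, -0.0523, 0.0407, -0.171, 0.0342, 1], [0, 0, -0.0523, 0.0407, -0.171, 0.0342, 1], [0, 0, 0, 0, 0, 0, 1]],
])

```text
time_s: 10.55
ee_pos: [623.9, -260.6, 133.5]
ee_rot: [179.7, 35.0, 27.9]
force: [0.1, -0.0, -1.6]
gripper_width: 34.0
gripper_force: 20.0
```

Run:
```python
from h import *
togo([567,-285.5,14],28.5,lift=29,back_=20)
c,im,d,o=look("wrist",["stamp"]); m,p=o["stamp"]
if m:
    P=cloud(c,m["mask"],d); s=env.state(); T=np.linalg.inv(Ro.from_euler('xyz',s["ee_rot"],degrees=True).as_matrix())
    Q=P-s["ee_pos"]; z=np.percentile(P[:,2],95); Tp=P[abs(P[:,2]-z)<3]
    print(m["conf"],len(P),"z",np.percentile(P[:,2],[2,95]).round(1),cv2.minAreaRect(Tp[:,:2].astype(np.float32)))
cv2.imwrite("pics/w5.png",im[:,:,::-1])
```

```text
t 10.55 pos [ 623.9 -260.6  133.5] rot [179.7  35.   27.9] target [ 567.6 -285.2   44. ] shift mm [-56.3 -24.6 -89.5] units [-0.2814 -0.1228 -0.4474] turn deg [0.2 0.2 0.4] units [0.0022 0.0018 0.0042] q [-13.  45.  62. -23. 100.  51.] w 33.98129661268292 f [ 0.1 -0.  -1.6] gf 20.000041723251343
0.9 6038 z [123.6 155.5] ((632.289306640625, -255.36944580078125), (56.47592544555664, 33.95314025878906), 27.4058837890625)
```

View pics/w5.png

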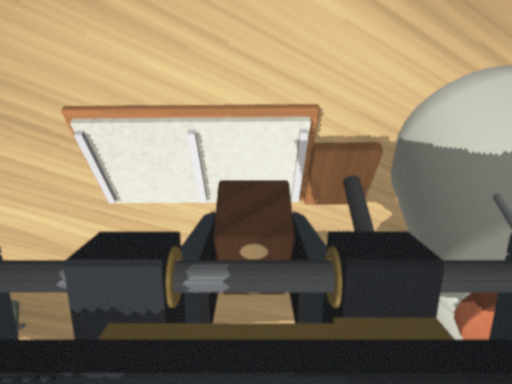

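The stamp is held straight between the fingers at (253,215) over the post bay. The post at (355,190) and the jar at right are clear.

Request:
send_rows([
  [[0, 0, 0.003, -0.055, -0.025, -0.087, 1], [0, 0, 0.003, -0.055, -0.025, -0.087, 1], [0, 0, 0, -0.055, -0.025, -0.087, 1], [0, 0, 0, -0.055, -0.025, -0.087, 1], [0, 0, 0, -0.055, -0.025, -0.087, 1], [0, 0, 0, -0.055, -0.025, -0.085, 1], [0, 0, 0, 0, 0, 0, 1], [0, 0, 0, 0, 0, 0, 1]],
])

```text
time_s: 11.5
ee_pos: [557.8, -283.4, 29.9]
ee_rot: [180.0, 35.0, 29.2]
force: [0.1, -0.1, -0.5]
gripper_width: 33.8
gripper_force: 20.0
```

```bash
cat >> h.py <<'E'
C=np.array([545.5,-245.9]); U=np.array([np.cos(np.radians(-151.5)),np.sin(np.radians(-151.5))]); V=np.array([-U[1],U[0]])
def onstage(p): return np.round([(p[:2]-C)@U,(p[:2]-C)@V],1)
E
python3 - <<'E'
from h import *
s=env.state(); p=np.array(s["ee_pos"]); print(p.round(1),np.round(s["ee_rot"],1),"TCP on stage",onstage(p),np.round(s["force"],1),s["time_s"])
c,im,d,o=look("wrist",["stamp"]); m,_=o["stamp"]
if m:
    P=cloud(c,m["mask"],d); z=np.percentile(P[:,2],95); Tp=P[abs(P[:,2]-z)<3]; r=cv2.minAreaRect(Tp[:,:2].astype(np.float32))
    print(m["conf"],"topz",z.round(1),r,onstage(np.array(r[0])))
hsv=cv2.cvtColor(im,cv2.COLOR_RGB2HSV); Q=back(c,np.argwhere(np.ones(d.shape))[:,::-1],d.ravel()); 
k=(d.ravel()>0)&(abs(Q[:,2]-19.7)<1)&(hsv[...,1].ravel()<90); S=Q[k]; y=(S[:,:2]-C)@V; x=(S[:,:2]-C)@U
for cc in(-90,0,90):
    g=(abs(y-cc)<8)&(abs(x)<50)
    if g.sum()>10: print(cc,g.sum(),np.percentile(y[g],[3,50,97]).round(1),np.percentile(x[g],[2,98]).round(1))
cv2.imwrite("pics/w6.png",im[:,:,::-1])
E
```

```text
[ 557.8 -283.4   29.9] [180.   35.   29.2] TCP on stage [ 7.1 38.8] [ 0.1 -0.1 -0.5] 11.5
0.94 topz 52.0 ((566.4558715820312, -277.84490966796875), (56.224002838134766, 34.02056884765625), 28.847990036010742) [-3.2 38.1]
-90 748 [-92.7 -89.1 -86.4] [-15.7  42.6]
0 938 [-2.8  0.1  3.1] [-41.7  17.6]
90 861 [86.9 89.8 92.9] [-41.7   9.3]
```

View pics/w6.png

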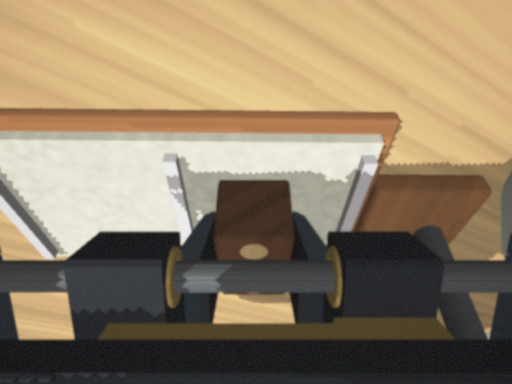

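The stamp sits in the post bay just above the plate, between stops at (178,190) and (362,190), but about 7 mm too far from the post side. I'll correct that before lowering.

Request:
send_rows([
  [[0, 0, -0.004, 0.002, -0.037, 0, 1], [0, 0, 0, 0, 0, 0, 1], [0, 0, 0, 0, 0, 0, 1], [0, 0, 0, 0, 0, 0, 1]],
])

```text
time_s: 12.05
ee_pos: [557.9, -292.0, 29.6]
ee_rot: [180.0, 35.0, 28.7]
force: [-0.2, 0.1, -0.2]
gripper_width: 33.8
gripper_force: 20.0
```

```bash
cat > chk.py <<'E'
from h import *
import sys
s=env.state(); p=np.array(s["ee_pos"]); print(p.round(1),np.round(s["ee_rot"],1),"TCP on stage",onstage(p),np.round(s["force"],1),s["time_s"])
c,im,d,o=look("wrist",["stamp"]); m,_=o["stamp"]
P=cloud(c,m["mask"],d); z=np.percentile(P[:,2],95); Tp=P[abs(P[:,2]-z)<3]; r=cv2.minAreaRect(Tp[:,:2].astype(np.float32))
print(m["conf"],"topz",z.round(1),r,onstage(np.array(r[0])))
E
python3 chk.py
```

```text
[ 557.9 -292.    29.6] [180.   35.   28.7] TCP on stage [11.1 46.4] [-0.2  0.1 -0.2] 12.05
0.98 topz 51.6 ((566.74658203125, -286.6796875), (55.895381927490234, 34.136497497558594), 28.974592208862305) [ 0.8 46. ]
```

Request:
send_rows([
  [[0, 0, -0.003, 0.001, 0.005, -0.01, 1], [0, 0, 0, 0, 0, -0.004, 1], [0, 0, 0, 0, 0, 0, 1], [0, 0, 0, 0, 0, 0, 1]],
])

```text
time_s: 12.6
ee_pos: [558.1, -290.9, 26.7]
ee_rot: [180.0, 35.0, 28.4]
force: [-0.1, 0.7, -0.8]
gripper_width: 34.0
gripper_force: 20.0
```

```bash
python3 chk.py
```

```text
[ 558.1 -290.9   26.7] [180.   35.   28.4] TCP on stage [10.4 45.5] [-0.1  0.7 -0.8] 12.6
0.78 topz 48.7 ((567.09814453125, -285.852294921875), (55.974761962890625, 33.5401611328125), 29.853116989135742) [ 0.1 45.4]
```

Request:
send_rows([
  [[0, 0, 0, 0, 0, -0.003, 1], [0, 0, 0, 0, 0, 0, 1], [0, 0, 0, 0, 0, 0, 1]],
])

```text
time_s: 13.05
ee_pos: [558.1, -291.0, 26.1]
ee_rot: [180.0, 35.0, 28.4]
force: [0.2, 0.5, -0.5]
gripper_width: 34.0
gripper_force: 20.0
```

Request:
send_rows([
  [[0, 0, 0, 0, 0, -0.003, 1], [0, 0, 0, 0, 0, 0, 1], [0, 0, 0, 0, 0, 0, 1]],
])

```text
time_s: 13.35
ee_pos: [558.1, -291.0, 26.0]
ee_rot: [180.0, 35.0, 28.4]
force: [-0.2, 1.3, 3.3]
gripper_width: 34.1
gripper_force: 20.0
```

Request:
send_rows([
  [[0, 0, 0, 0, 0, 0, -0.05], [0, 0, 0, 0, 0, 0, -0.05], [0, 0, 0, 0, 0, 0, -0.05], [0, 0, 0, 0, 0, 0, -0.05], [0, 0, 0, 0, 0, 0, -0.05]],
])

```text
time_s: 13.85
ee_pos: [558.1, -291.0, 25.4]
ee_rot: [180.0, 35.0, 28.4]
force: [-0.5, 0.8, 0.4]
gripper_width: 48.2
gripper_force: 0.0
```

Request:
send_rows([
  [[0, 0, 0, 0.025, 0.014, 0.041, -0.05], [0, 0, 0, 0.05, 0.027, 0.082, -0.05], [0, 0, 0, 0.075, 0.041, 0.123, -0.05], [0, 0, 0, 0.075, 0.041, 0.123, -1], [0, 0, 0, 0.1, 0.055, 0.164, -1], [0, 0, 0, 0.1, 0.055, 0.164, -1], [0, 0, 0, 0, 0, 0, -1], [0, 0, 0, 0, 0, 0, -1]],
])

```text
time_s: 14.65
ee_pos: [643.8, -243.9, 165.7]
ee_rot: [179.9, 34.9, 28.4]
force: [0.9, -0.5, -0.9]
gripper_width: 84.8
gripper_force: 0.0
```

```bash
python3 chk.py; python3 -c "
from h import *
togo([539.1,277.5,0],70.8,lift=27,back_=110)"
```

```text
[ 643.8 -243.9  165.7] [179.9  34.9  28.4] TCP on stage [-87.3  45.1] [ 0.9 -0.5 -0.9] 14.65
0.69 topz 48.6 ((566.541015625, -285.76513671875), (55.660797119140625, 33.803916931152344), 28.408935546875) [ 0.5 45.1]
t 14.8 pos [ 642.  -244.5  163.6] rot [-179.9   35.1   28.5] target [556.3 326.9 101.7] shift mm [-85.7 571.4 -61.9] units [-0.4284  2.857  -0.3097] turn deg [ 0.  -0.2 42.4] units [ 4.000e-04 -2.000e-03  4.711e-01] q [-11.  46.  57. -22. 105.  50.] w 91.26996705401277 f [-0.3  0.4  0. ] gf 0.0
```

Request:
send_rows([
  [[0, 0, 0.0336, -0.071, 0.204, -0.015, -1], [0, 0, 0.0336, -0.071, 0.204, -0.015, -1], [0, 0, 0.0336, -0.071, 0.204, -0.015, -1], [0, 0, 0.0336, -0.071, 0.204, -0.015, -1], [0, 0, 0.0336, -0.071, 0.204, -0.015, -1], [0, 0, 0.0336, -0.071, 0.204, -0.015, -1], [0, 0, 0.0336, 0, 0.204, -0.0275, -1], [0, 0, 0.0336, 0, 0.204, -0.0275, -1], [0, 0, 0.0336, 0, 0.204, -0.0275, -1], [0, 0, 0.0336, 0, 0.204, -0.0275, -1], [0, 0, 0.0336, 0, 0.204, -0.0275, -1], [0, 0, 0.0336, 0, 0.204, -0.0275, -1]],
])

```text
time_s: 16.0
ee_pos: [557.0, 245.8, 112.8]
ee_rot: [-179.9, 35.1, 64.8]
force: [0.5, 0.6, -0.1]
gripper_width: 91.1
gripper_force: 0.0
```

Request:
send_rows([
  [[0, 0, 0.0336, 0, 0.204, -0.0275, -1], [0, 0, 0.0336, 0, 0.204, -0.0275, -1], [0, 0, 0, 0, 0, 0, -1], [0, 0, 0, 0, 0, 0, -1], [0, 0, 0, 0, 0, 0, -1]],
])

```text
time_s: 16.5
ee_pos: [557.9, 325.2, 102.7]
ee_rot: [-180.0, 35.1, 70.7]
force: [-0.5, 0.1, 0.0]
gripper_width: 91.1
gripper_force: 0.0
```

```bash
cat > star.py <<'E'
from h import *
from scipy.optimize import least_squares
def star():
    c,im,d,o=look("wrist",["star_tip"]); m,p=o["star_tip"]
    P=cloud(c,m["mask"],d); b=np.percentile(P[:,2],99)-66
    A=P[(P[:,2]-b>6)&(P[:,2]-b<28)]
    fit=least_squares(lambda v:np.hypot(A[:,0]-v[0],A[:,1]-v[1])-17,A[:,:2].mean(0)-8*c[1][2,:2]*-1,loss="soft_l1")
    T=P[P[:,2]-b>58]
    if p: print("place",p["conf"],plane(c,p["at"],b).round(1))
    print(m["conf"],"base z",b.round(1),"cyl",fit.x.round(1),len(A),"top mid",((T.max(0)+T.min(0))/2).round(1),np.ptp(T,0).round(1))
    return im,fit.x
E
python3 - <<'E'
from star import *
im,x=star(); togo([*x,0],70.8,lift=27)
cv2.imwrite("pics/w7.png",im[:,:,::-1])
E
```

```text
place 0.67 [ 5.374e+02  2.769e+02 -5.000e-01]
0.96 base z -0.5 cyl [539.6 277.2] 827 top mid [540.4 278.   62.1] [14.9 16.1  9.2]
t 16.65 pos [558.3 325.2 103.3] rot [180.   35.   70.6] target [536.  267.1  11.6] shift mm [-22.3 -58.1 -91.7] units [-0.1113 -0.2907 -0.4587] turn deg [0.  0.  0.2] units [0.0002 0.0002 0.0019] q [ 38.  46.  66. -18.  99.  60.] w 90.94634691530413 f [-0.9 -0.4  0.1] gf 0.0
```

View pics/w7.png

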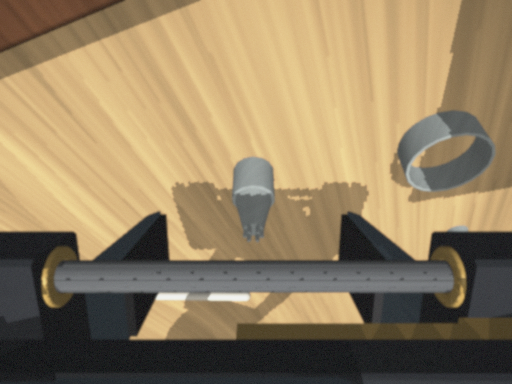

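The star tip stands centred between the open fingers at (253,200), with the cutter well off to the right.

Request:
send_rows([
  [[0, 0, 0, -0.0185, -0.0485, -0.0765, -1], [0, 0, 0, -0.0185, -0.0485, -0.0765, -1], [0, 0, 0, -0.0185, -0.0485, -0.0765, -1], [0, 0, 0, -0.0185, -0.0485, -0.0765, -1], [0, 0, 0, -0.0185, -0.0485, -0.0765, -1], [0, 0, 0, -0.0185, -0.0485, -0.0765, -1], [0, 0, 0, 0, 0, 0, -1], [0, 0, 0, 0, 0, 0, -1], [0, 0, 0, 0, 0, 0, -1]],
])

```text
time_s: 17.55
ee_pos: [536.3, 268.9, 11.9]
ee_rot: [179.9, 34.9, 70.7]
force: [0.2, 1.2, 0.5]
gripper_width: 91.0
gripper_force: 0.0
```

Request:
send_rows([
  [[0, 0, 0, 0, 0, 0, 1], [0, 0, 0, 0, 0, 0, 1], [0, 0, 0, 0, 0, 0, 1], [0, 0, 0, 0, 0, 0, 1], [0, 0, 0, 0, 0, 0, 1], [0, 0, 0, 0, 0, 0, 1], [0, 0, 0, 0, 0, 0, 1], [0, 0, 0, 0, 0, 0, 1], [0, 0, 0, 0, 0, 0, 1]],
], grip_force=20)

```text
time_s: 18.45
ee_pos: [535.8, 268.6, 11.1]
ee_rot: [180.0, 35.0, 70.7]
force: [0.4, -0.7, 0.8]
gripper_width: 33.8
gripper_force: 20.0
```

Request:
send_rows([
  [[0, 0, 0, 0, 0, 0.1, 1], [0, 0, 0, 0, 0, 0.2, 1], [0, 0, -0.0426, 0.023, -0.2, 0.0335, 1], [0, 0, -0.0426, 0.023, -0.2, 0.0335, 1], [0, 0, -0.0426, 0.023, -0.2, 0.0335, 1], [0, 0, -0.0426, 0.023, -0.2, 0.0335, 1], [0, 0, -0.0426, 0.023, -0.2, 0.0335, 1], [0, 0, -0.0426, 0.023, -0.2, 0.0335, 1], [0, 0, -0.0426, 0.023, -0.2, 0.0335, 1], [0, 0, -0.0426, 0.023, -0.2, 0.0335, 1], [0, 0, -0.0426, 0.023, -0.2, 0.0335, 1]],
])

```text
time_s: 19.55
ee_pos: [577.1, -92.9, 131.6]
ee_rot: [180.0, 35.0, 36.1]
force: [-0.3, -0.5, 0.2]
gripper_width: 33.7
gripper_force: 20.0
```

Request:
send_rows([
  [[0, 0, -0.0426, 0.023, -0.2, 0.0335, 1], [0, 0, -0.0426, 0.023, -0.2, 0.0335, 1], [0, 0, 0, 0, 0, 0, 1], [0, 0, 0, 0, 0, 0, 1], [0, 0, 0, 0, 0, 0, 1]],
])

```text
time_s: 20.05
ee_pos: [586.0, -170.3, 144.4]
ee_rot: [-179.9, 35.0, 28.7]
force: [-0.9, 0.4, -0.2]
gripper_width: 33.5
gripper_force: 20.0
```

Run:
```python
from star import *
s=env.state(); print(s["time_s"],np.round(s["ee_pos"],1),np.round(s["ee_rot"],1),s["gripper_width"],np.round(s["force"],1))
im,x=star(); p=np.array(s["ee_pos"]); print("TCP-star along U,V",((p[:2]-x)@np.c_[U,V]).round(1))
d=np.r_[C-45*V+9.3*U,33]-p; print("to hover",d.round(1),(d/200).round(4))
```

```text
20.05 [ 586.  -170.3  144.4] [-179.9   35.    28.7] 33.456080305591 [-0.9  0.4 -0.2]
place 0.84 [ 586.1 -168.3  126.8]
0.75 base z 126.8 cyl [ 593.6 -165.7] 2266 top mid [ 623.1 -152.9  192.5] [68.2 42.1 15.4]
TCP-star along U,V [8.9 0.5]
to hover [ -70.1  -40.5 -111.4] [-0.3507 -0.2023 -0.5572]
```

Request:
send_rows([
  [[0, 0, 0, -0.0585, -0.0335, -0.093, 1], [0, 0, 0, -0.0585, -0.0335, -0.093, 1], [0, 0, 0, -0.0585, -0.0335, -0.093, 1], [0, 0, 0, -0.0585, -0.0335, -0.093, 1], [0, 0, 0, -0.0585, -0.0335, -0.093, 1], [0, 0, 0, -0.0585, -0.0335, -0.093, 1], [0, 0, 0, 0, 0, 0, 1], [0, 0, 0, 0, 0, 0, 1], [0, 0, 0, 0, 0, 0, 1]],
])

```text
time_s: 21.1
ee_pos: [517.7, -211.1, 34.2]
ee_rot: [179.9, 34.9, 28.6]
force: [0.7, 0.0, -0.2]
gripper_width: 33.4
gripper_force: 20.0
```

```bash
cat > chk2.py <<'E'
from h import *
from scipy.optimize import least_squares
s=env.state(); p=np.array(s["ee_pos"]); print(s["time_s"],p.round(1),np.round(s["ee_rot"],1),"TCP on stage",onstage(p),np.round(s["force"],1))
c,im,d,o=look("wrist",["star_tip"]); m,_=o["star_tip"]
P=cloud(c,m["mask"],d); b=p[2]-11.5; A=P[(P[:,2]-b>8)&(P[:,2]-b<28)]
A=A[np.hypot(*(A[:,:2]-(p[:2]-9*U)).T)<22]
f=least_squares(lambda v:np.hypot(A[:,0]-v[0],A[:,1]-v[1])-17,p[:2]-9*U,loss="soft_l1")
print("star on stage",onstage(f.x),"n",len(A),"lowest",np.percentile(P[:,2],1).round(1))
E
python3 chk2.py
```

```text
21.1 [ 517.7 -211.1   34.2] [179.9  34.9  28.6] TCP on stage [  7.8 -43.9] [ 0.7  0.  -0.2]
star on stage [ -1.  -44.4] n 2299 lowest 23.7
```

Request:
send_rows([
  [[0, 0, 0, -0.005, 0, -0.02, 1], [0, 0, 0, 0, 0, -0.01, 1], [0, 0, 0, 0, 0, -0.005, 1], [0, 0, 0, 0, 0, 0, 1], [0, 0, 0, 0, 0, 0, 1]],
])

```text
time_s: 21.75
ee_pos: [515.1, -211.6, 26.2]
ee_rot: [180.0, 35.0, 28.6]
force: [-0.4, 0.4, -0.1]
gripper_width: 33.6
gripper_force: 20.0
```

```bash
python3 chk2.py
```

```text
21.75 [ 515.1 -211.6   26.2] [180.   35.   28.6] TCP on stage [ 10.4 -44.7] [-0.4  0.4 -0.1]
star on stage [  1.5 -45.2] n 2319 lowest 15.6
```

Request:
send_rows([
  [[0, 0, 0, 0.003, 0.001, -0.003, 1], [0, 0, 0, 0, 0, 0, 1], [0, 0, 0, 0, 0, 0, 1]],
])

```text
time_s: 22.2
ee_pos: [515.7, -211.3, 25.6]
ee_rot: [180.0, 35.0, 28.6]
force: [0.7, 1.0, -0.9]
gripper_width: 33.1
gripper_force: 20.0
```

Request:
send_rows([
  [[0, 0, 0, 0, 0, -0.003, 1], [0, 0, 0, 0, 0, 0, 1], [0, 0, 0, 0, 0, 0, 1]],
])

```text
time_s: 22.5
ee_pos: [515.7, -211.3, 25.1]
ee_rot: [180.0, 35.0, 28.6]
force: [-0.7, 0.6, 0.4]
gripper_width: 33.6
gripper_force: 20.0
```

Request:
send_rows([
  [[0, 0, 0, 0, 0, -0.003, 1], [0, 0, 0, 0, 0, 0, 1], [0, 0, 0, 0, 0, 0, 1]],
])

```text
time_s: 22.8
ee_pos: [515.8, -211.4, 25.1]
ee_rot: [179.9, 35.0, 28.6]
force: [0.4, 1.9, 5.9]
gripper_width: 33.7
gripper_force: 20.0
```

Contact at about 6 N. I'll release and retreat.

Request:
send_rows([
  [[0, 0, 0, 0, 0, 0, -0.05], [0, 0, 0, 0, 0, 0, -0.05], [0, 0, 0, 0, 0, 0, -0.05], [0, 0, 0, 0, 0, 0, -0.05], [0, 0, 0, 0, 0, 0, -0.05], [0, 0, 0, 0.025, 0.014, 0.041, -0.05], [0, 0, 0, 0.05, 0.027, 0.082, -0.05], [0, 0, 0, 0.075, 0.041, 0.123, -0.05], [0, 0, 0, 0.1, 0.055, 0.164, -0.05], [0, 0, 0, 0.1, 0.055, 0.164, -1], [0, 0, 0, 0.1, 0.055, 0.164, -1], [0, 0, 0, 0, 0, 0, -1]],
])

```text
time_s: 24.0
ee_pos: [609.9, -160.6, 176.7]
ee_rot: [179.5, 34.5, 28.4]
force: [0.2, 0.6, 0.5]
gripper_width: 68.5
gripper_force: 0.0
```

Request:
send_rows([
  [[0, 0, 0, 0.05, 0.027, 0.082, -1], [0, 0, 0, 0, 0, 0, -1], [0, 0, 0, 0, 0, 0, -1]],
])

```text
time_s: 24.3
ee_pos: [615.3, -156.6, 187.9]
ee_rot: [-180.0, 35.0, 28.6]
force: [-0.4, -0.2, -0.9]
gripper_width: 90.5
gripper_force: 0.0
```

```bash
python3 chk.py
python3 - <<'E'
from h import *
from scipy.optimize import least_squares
c,im,d,o=look("wrist",["star_tip"]); m,_=o["star_tip"]; P=cloud(c,m["mask"],d)
A=P[(P[:,2]>20)&(P[:,2]<43)]; b=C-45*V; A=A[np.hypot(*(A[:,:2]-b).T)<28]
f=least_squares(lambda v:np.hypot(A[:,0]-v[0],A[:,1]-v[1])-17,b,loss="soft_l1"); T=P[P[:,2]>70]
print("star",onstage(f.x),len(A),"tip",onstage((T.max(0)+T.min(0))/2),np.percentile(P[:,2],99).round(1))
cv2.imwrite("pics/w8.png",im[:,:,::-1])
E
```

```text
[ 615.3 -156.6  187.9] [-180.    35.    28.6] TCP on stage [-104.   -45.2] [-0.4 -0.2 -0.9] 24.3
0.59 topz 48.5 ((565.4170532226562, -285.892822265625), (57.53001403808594, 33.58146667480469), 28.249202728271484) [ 1.6 44.6]
star [  1.  -45.1] 474 tip [ -0.6 -45.4] 79.6
```

View pics/w8.png

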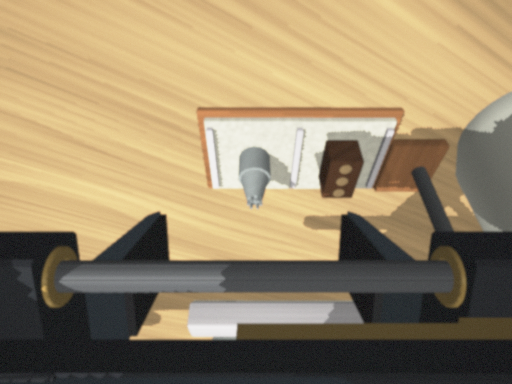

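The star tip stands upright at (254,175) in the free bay. The stamp is straight at (341,168) in the post bay. Both measure within about 1.5 mm of their bay centres and the gripper is clear, so I'm handing in.

```bash
python3 -c "
from workcell import env
print(env.job_done())"
```

```text
the job is handed in; nothing more can be done
None
```

The job is handed in: I set the stamp in the bay next to the lamp post first, then the star tip in the other bay, both upright and within about 1.5 mm of centre by my last measurement, at about 24 s on the robot's clock; the hand-in returned no verdict.

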